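Line up the bathing things by height on the rattan shelf

TASK

Tidy the mandi shelf: stand the four containers (green shampoo bottle, amber oil bottle, white lidded jar, small wooden pot) upright on the coasters, each in the middle of its own coaster, in order of height with the tallest next to the steel soap holder and the shortest farthest from it. Set them down gently without dropping or tipping any, and leave the coconut bowl on the shelf where it is.

Things in the scene. Friction and masses are not known exactly. Their poses are not given: they have to be found in the camera images.
- shampoo_bottle: Green plastic shampoo bottle with a white cap, 140 mm tall (tallest of the four): straight round body 52 mm across up to 110 mm height, then a cap 36 mm across; about 0.22 kg. Origin at the centre of its underside, z up along its axis; round, so yaw has no meaning. Starts upright on the tiled ledge (z = 0), in front of the shelf.
- oil_bottle: Amber glass hair-oil bottle with a black cap, 112 mm tall (second tallest): straight round body 50 mm across up to 82 mm height, then a cap 32 mm across; about 0.2 kg. Origin at the centre of its underside, z up along its axis; round, so yaw has no meaning. Starts upright on the tiled ledge (z = 0), in front of the shelf.
- lidded_jar: White ceramic jar with its lid firmly on, 86 mm tall (third): straight round body 58 mm across up to 62 mm height, lid 60 mm across up to 68 mm, then a dome and a small round knob; about 0.26 kg. Origin at the centre of its underside, z up along its axis; round, so yaw has no meaning. Starts upright on the tiled ledge (z = 0), in front of the shelf.
- wood_pot: Small dark turned-wood pot with a closed top and a thin brass band, 60 mm tall (shortest): straight round body 52 mm across up to 50 mm height; about 0.12 kg. Origin at the centre of its underside, z up along its axis; round, so yaw has no meaning. Starts upright on the tiled ledge (z = 0), in front of the shelf.
- coaster_black: Round black coaster, 80 mm across and 4 mm thick, fixed on the rattan shelf; origin at the centre of its underside, on the shelf's top 45 mm above the ledge, so its top is 49 mm above the ledge. The four coasters stand in one straight row along the shelf, 100 mm centre to centre, in any colour order; the colour has no meaning. x points across the shelf (110 mm deep) away from the robot, y along the row.
- coaster_white: Round white coaster, 80 mm across and 4 mm thick, fixed on the rattan shelf; origin at the centre of its underside, on the shelf's top 45 mm above the ledge, so its top is 49 mm above the ledge. The four coasters stand in one straight row along the shelf, 100 mm centre to centre, in any colour order; the colour has no meaning. x points across the shelf (110 mm deep) away from the robot, y along the row.
- coaster_blue: Round blue coaster, 80 mm across and 4 mm thick, fixed on the rattan shelf; origin at the centre of its underside, on the shelf's top 45 mm above the ledge, so its top is 49 mm above the ledge. The four coasters stand in one straight row along the shelf, 100 mm centre to centre, in any colour order; the colour has no meaning. x points across the shelf (110 mm deep) away from the robot, y along the row.
- coaster_red: Round red coaster, 80 mm across and 4 mm thick, fixed on the rattan shelf; origin at the centre of its underside, on the shelf's top 45 mm above the ledge, so its top is 49 mm above the ledge. The four coasters stand in one straight row along the shelf, 100 mm centre to centre, in any colour order; the colour has no meaning. x points across the shelf (110 mm deep) away from the robot, y along the row.
- soap_holder: Stainless steel soap holder with a yellow soap bar, screw-clamped to the shelf at one end of the coaster row (left or right end, it varies); dish 78 mm across the shelf, 88 mm along it, top 35 mm above the shelf. Origin on the shelf's top under the dish's centre, in line with the coasters, 105 mm from the nearest coaster's centre. Fixed; x points across the shelf away from the robot.
- coconut_bowl: Coconut-wood bowl, 90 mm across and 42 mm tall, loose on the shelf at the other end of the row, 105 mm from the nearest coaster's centre; origin at the centre of its underside. To be left alone.
Not all that is in view belongs to the job. Several things have the shape of the oil_bottle; the one meant has the colours described above. Leave any pink look-alike of the lidded_jar alone.

How it is judged:
By the outcome, as a careful person would: the job done as asked, in the order asked, and still so for the second after the job is handed in, with the robot touching nothing.
It also fails if it takes over 106 s, if anything falls off the work surface, if the arm or the gripper's body presses on something with over 40 N, if the wrist force passes 120 N, or if a joint passes its speed limit or range.

ROBOT

A 6-joint arm with a two-finger parallel gripper is mounted at the origin on the work surface. World frame = base frame: x ahead of the robot, y to its left, z up, the work surface at z = 0. Lengths are in m, angles in rad, forces in N, time in s.
With the tool pointing down it reaches from about 0.35 to 0.975 m from the base axis. Payload 4.9 kg.
Tool frame: the origin (TCP) lies on the front face of the gripper's body, between the roots of the fingers; the fingertips stand ctrl.finger_overhang ahead of it and the grasp point (between the pads) lies 54 mm ahead of it (ctrl.finger_overhang is the distance from the TCP to the fingertips, in m); z points along the fingers, y is the line along which they close (so a half turn about z gives the same grasp; the last joint's range is limited). The gripper opens to 85 mm and grips with 20 to 120 N. Pads are 22 mm wide; open, the fingers measure 114 mm over their backs; the gripper's body (76 mm by 85 mm) begins 54 mm behind the grasp point. The pads swing forward as they close: fully open they stand 13 mm farther back than shut.
Start: joints at [-1.352, 0.053, 1.613, -0, 1.476, -0.119], TCP at [0.207, -0.59, 0.304] pointing down, gripper open.
Joint ranges: [-3.01, 3.01], [-1.01, 2.22], [0.06, 2.58], [-1.02, 4.17], [0.09, 2.62], [-3.14, 3.14]. Speed limits (rad/s): [2.57, 2.57, 3.14, 3.14, 3.14, 3.14].

INTERFACE

Orientations are given as a rotation vector (axis times angle).
In Python, from station import ctrl, vision gives the robot as it stands. The module is installed in compiled form; this text tells all that it offers.
- The arm moves only by the tool drive_tool, never from a script. Its argument "rows" is a list of rows, each a list of 2 entries, a list of its own where there are three numbers: the shift along the tool's x, y, z in m, then the turn about the tool's z in rad. A call has 1 to 10 rows; each row shifts and turns the commanded pose from where the row before left it, along the tool's axes as they then stand; what a row does not reach is not made up. A row lasts 1/10 s, in which the tool goes at most 50 mm and 8.59 degrees, less where a joint would pass 70% of its speed; a pose out of reach is approached as far as the arm can. A call with a gripper value outside its range is refused whole. "jaw" is the closure, from 0 (fully open) to 1 (shut), set as the call begins (left out, the last holds). The fingers move at their own pace and stop on an object; "grip_force" is the grip in N (left out, the last holds). Time passes only in rows, so rows that do not move let the fingers close. It gives the time, the measured TCP pose, the force, the opening and the grip force at its end, in the units of the state.
- ctrl.get_obs(): the state, without advancing time (a new reading comes with each control period).
- vision.get_image(name): name is "scene" or "top"; returns a dict with "image" (480x640x3 uint8, blue, green, red), "vertical_fov" (degrees; the focal length in pixels is half the picture's height over the tangent of half this angle, whatever the lens; pixels are square), "cx", "cy" (the principal point, pixels), "dist_coeffs" ([k1, k2, p1, p2, k3] as OpenCV has them; the pictures are not rectified), "R" (3x3) and "t" (3): a world point X has camera coordinates R X + t. Camera axes: x right, y down, z forward; pixel columns grow to the right and rows downward; lengths in m; the calibration is good to about 2 mm. A picture is of the moment at which its call begins. There is no depth.
- ctrl.finish_job(): hands the job in; it is judged then, once.
The state is a dict: "t": time; "q": joint angles; "dq": joint speeds; "effort": joint torques, N m; "tool_pos": TCP position; "tool_rot": TCP orientation; "contact_force": force on the tool from outside, world axes, zero at the start; "wrist_torque": the same for the moment, N m; "opening": finger opening in m; "grip_force": force on a finger pad.
Only numpy, scipy, OpenCV 4.12 (cv2) and the standard library are available. Lean on these libraries where they do the work, as an engineer would, in place of code of your own. Each camera call takes 0.05 s, during which the arm holds its last target. There are 200 camera calls.

## Working session

There is one attempt and no reset: what is moved stays moved. The work goes in short steps, Python scripts to look and compute and a tool call to move; the robot and the scene stay as the last step left them, time stands still between calls to the robot, and variables do not carry over. Pictures are saved under pics/ and viewed, at most 14 in all, crops included, and the job is handed in when it is done.

Besides the shell and the picture viewer there is one more tool, called as a command line: name --argument value ..., lists and objects as JSON in quotes. drive_tool: Moves the arm, as the interface text tells. Its arguments: {"type":"object","properties":{"rows":{"type":"array","items":{"type":"array"}},"jaw":{"type":"number"},"grip_force":{"type":"number"}},"required":["rows"]}

```bash
mkdir -p pics; cat > h.py <<'E'
import numpy as np,cv2
from station import ctrl,vision
def cap(n,f):
    d=vision.get_image(n); cv2.imwrite('pics/'+f+'.png',d['image']); np.save('pics/'+f+'.npy',d,allow_pickle=True); return d
def load(f): return np.load('pics/'+f+'.npy',allow_pickle=True).item()
def K(d):
    f=240/np.tan(np.radians(d['vertical_fov'])/2); return np.array([[f,0,d['cx']],[0,f,d['cy']],[0,0,1.]])
def ray(d,p):
    u=cv2.undistortPoints(np.array([[p]],float),K(d),np.array(d['dist_coeffs'],float))[0,0]
    R=np.array(d['R']);return -R.T@np.array(d['t']),R.T@np.array([u[0],u[1],1])
def onz(d,p,z):
    o,r=ray(d,p); return o+r*(z-o[2])/r[2]
def proj(d,X):
    return cv2.projectPoints(np.array(X,float).reshape(-1,3),cv2.Rodrigues(np.array(d['R'],float))[0],np.array(d['t'],float),K(d),np.array(d['dist_coeffs'],float))[0][:,0]
def tri(L):
    A=np.zeros((3,3));b=np.zeros(3)
    for d,p in L:
        o,r=ray(d,p);r=r/np.linalg.norm(r);P=np.eye(3)-np.outer(r,r);A+=P;b+=P@o
    return np.linalg.solve(A,b)
E
python3 - <<'E'
from h import *
for n in('scene','top'):
    d=cap(n,n+'0'); print(n,-np.array(d['R']).T@d['t'],np.array(d['R'])[2],d['vertical_fov'],d['dist_coeffs'])
print(ctrl.get_obs(),ctrl.finger_overhang)
E
```

```text
scene [ 0.80940934 -0.45652111  0.7198359 ] [-0.31877796  0.57093757 -0.75657842] 54.54947252093821 [-0.10573612  0.          0.          0.          0.        ]
top [0.36048926 0.01671577 1.16785323] [ 0.16866187  0.00987227 -0.98562453] 43.86225410640758 [-0.14959584  0.          0.          0.          0.        ]
{'t': 0.1, 'q': array([-1.35204842e+00,  5.32642827e-02,  1.61417540e+00, -3.26062906e-05,
        1.47597965e+00, -1.19040581e-01]), 'dq': array([ 0.00094375, -0.0040033 , -0.0026759 , -0.00045867, -0.00121087,
        0.00052226]), 'effort': array([-1.06982105e-03, -3.94898772e+01, -3.71366394e+01, -2.57369038e-04,
        3.84859362e-03,  2.09302634e-06]), 'tool_pos': array([ 0.20700092, -0.58926429,  0.30279112]), 'tool_rot': array([-3.09509400e+00, -5.27776361e-01,  1.93795301e-04]), 'contact_force': array([-0.46653799,  0.4389408 , -0.18397119]), 'wrist_torque': array([0.01167774, 0.07384405, 0.01412418]), 'grip_force': 0.0, 'opening': 0.08526496844594363} 0.0726
```

View pics/scene0.png

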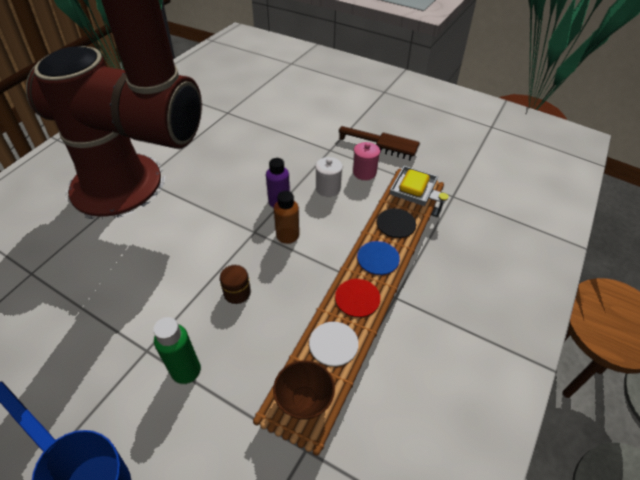

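View pics/top0.png

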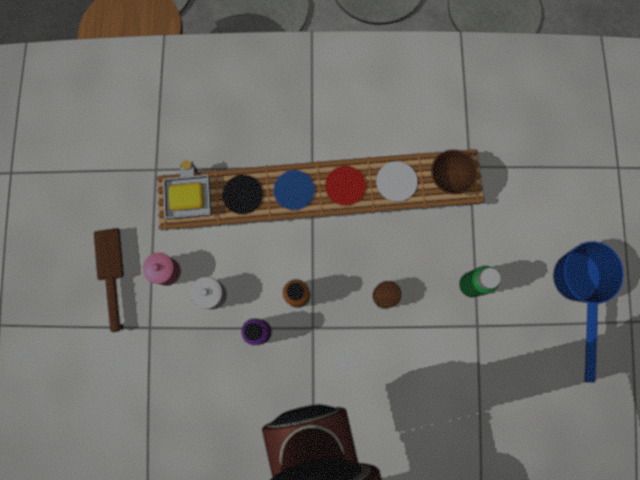

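The soap holder is at the left end (+y), at top px 187,197. From there the coasters run black (242,194), blue (294,190), red (345,185), white (396,181), then the bowl (455,171). The containers are the jar (207,292), oil (295,292), pot (387,294) and shampoo (482,281). The look-alikes are pink (158,268) and purple (256,331).

```bash
cat > m.py <<'E'
from h import *
# name: lo,hi HSV
C={'black':((0,0,0),(180,255,60)),'blue':((100,150,60),(125,255,255)),'red':((172,150,80),(180,255,255),(0,200,130),(6,255,255)),'white':((0,0,140),(180,45,255)),
'green':((45,90,20),(85,255,255)),'scap':((0,0,130),(180,60,255)),'amber':((3,120,50),(18,255,255)),'ocap':((0,0,0),(180,255,45)),'jar':((0,0,120),(180,30,255)),'pot':((0,70,15),(18,255,140))}
def blob(d,c,p,r=30):
    im=cv2.cvtColor(d['image'],cv2.COLOR_BGR2HSV);k=C[c];m=cv2.inRange(im,k[0],k[1])
    if len(k)>2:m|=cv2.inRange(im,k[2],k[3])
    w=np.zeros_like(m);cv2.rectangle(w,(p[0]-r,p[1]-r),(p[0]+r,p[1]+r),255,-1);m&=w
    cs,_=cv2.findContours(m,cv2.RETR_EXTERNAL,cv2.CHAIN_APPROX_NONE)
    return max(cs,key=cv2.contourArea)
E
python3 - <<'E'
from m import *
T,S=load('top0'),load('scene0')
vt,vs=T['image'].copy(),S['image'].copy()
for c,a,b in [('black',(242,194),(396,223)),('blue',(294,190),(379,258)),('red',(345,185),(357,298)),('white',(396,181),(334,344))]:
    e=[];
    for d,p,v in((T,a,vt),(S,b,vs)):
        q=blob(d,c,p);cv2.drawContours(v,[q],-1,(255,0,255),1);f=cv2.fitEllipse(cv2.convexHull(q));e.append((d,f[0]));print(c,np.round(f[0],1),np.round(f[1],1))
    print('  tri',tri(e).round(4),'top@.049',onz(*e[0],.049).round(4),'scene',onz(*e[1],.049).round(4))
for c,a,b in [('green',(475,284),(178,355)),('scap',(490,279),(167,332)),('amber',(295,292),(286,222)),('ocap',(295,291),(286,201)),('jar',(207,292),(329,178)),('pot',(387,294),(235,285))]:
    for d,p,v in((T,a,vt),(S,b,vs)):
        q=blob(d,c,p,{'green':32,'scap':14,'ocap':13,'amber':24,'jar':22,'pot':22}[c]);cv2.drawContours(v,[q],-1,(255,0,255),1)
        f=cv2.minEnclosingCircle(q);print(c,np.round(f[0],1),round(f[1],1),cv2.boundingRect(q))
v=np.hstack([cv2.resize(vt[130:340,140:510],None,fx=2,fy=2)])
cv2.imwrite('pics/a.png',v);cv2.imwrite('pics/b.png',cv2.resize(vs[130:400,140:440],None,fx=2.2,fy=2.2))
E
```

```text
black [241.6 194.2] [38.3 44.3]
black [395.9 223. ] [31.  38.8]
  tri [0.6264 0.1775 0.0453] top@.049 [0.6256 0.177  0.049 ] scene [0.6274 0.174  0.049 ]
blue [293.8 189.7] [37.  38.8]
blue [377.9 257.7] [32.1 40.9]
  tri [0.6343 0.0761 0.047 ] top@.049 [0.6336 0.0759 0.049 ] scene [0.635  0.0747 0.049 ]Traceback (most recent call last):
  File "<stdin>", line 7, in <module>
cv2.error: OpenCV(4.12.0) /io/opencv/modules/imgproc/src/shapedescr.cpp:361: error: (-201:Incorrect size of input array) There should be at least 5 points to fit the ellipse in function 'fitEllipseNoDirect'
```

```bash
cat > run.py <<'E'
from m import *
T,S=load('top0'),load('scene0')
for d,ps in((T,[(345,185),(396,181),(482,290),(490,279),(285,292),(295,291),(207,280),(387,294)]),(S,[(357,298),(334,344),(178,355),(167,332),(286,222),(286,201),(329,178),(235,295)])):
    h=cv2.cvtColor(d['image'],cv2.COLOR_BGR2HSV);print([h[p[1],p[0]].tolist() for p in ps])
vt,vs=T['image'].copy(),S['image'].copy()
C['red']=((170,120,50),(180,255,255),(0,215,110),(4,255,255))
for c,a,b in [('black',(242,194),(396,223)),('blue',(294,190),(379,258)),('red',(345,185),(357,298)),('white',(396,181),(334,344))]:
    e=[];
    for d,p,v in((T,a,vt),(S,b,vs)):
        q=blob(d,c,p,26);cv2.drawContours(v,[q],-1,(255,0,255),1);f=cv2.fitEllipse(cv2.convexHull(q));e.append((d,f[0]));print(c,np.round(f[0],1),np.round(f[1],1))
    print('  tri',tri(e).round(4),'top@.049',onz(*e[0],.049).round(4),'scene',onz(*e[1],.049).round(4))
for c,a,b in [('green',(475,284),(178,355)),('scap',(490,279),(167,332)),('amber',(295,292),(286,222)),('ocap',(295,291),(286,201)),('jar',(207,292),(329,178)),('pot',(387,294),(235,285))]:
    for d,p,v in((T,a,vt),(S,b,vs)):
        q=blob(d,c,p,{'green':32,'scap':14,'ocap':13,'amber':24,'jar':22,'pot':22}[c]);cv2.drawContours(v,[q],-1,(255,0,255),1)
        f=cv2.minEnclosingCircle(q);print(c,np.round(f[0],1),round(f[1],1),cv2.boundingRect(q))
cv2.imwrite('pics/a.png',cv2.resize(vt[130:340,140:510],None,fx=2,fy=2))
cv2.imwrite('pics/b.png',cv2.resize(vs[130:400,140:440],None,fx=2.2,fy=2.2))
E
python3 run.py
```

```text
[[4, 228, 112], [110, 5, 140], [68, 175, 102], [110, 5, 144], [14, 187, 97], [4, 97, 21], [98, 7, 140], [13, 144, 71]]
[[1, 234, 161], [135, 3, 192], [68, 208, 43], [120, 1, 190], [13, 185, 58], [120, 18, 14], [0, 9, 85], [9, 186, 26]]
black [241.6 194.2] [38.3 44.3]
black [395.9 223. ] [31.  38.8]
  tri [0.6264 0.1775 0.0453] top@.049 [0.6256 0.177  0.049 ] scene [0.6274 0.174  0.049 ]
blue [293.8 189.7] [37.  38.8]
blue [377.9 257.7] [32.1 40.9]
  tri [0.6343 0.0761 0.047 ] top@.049 [0.6336 0.0759 0.049 ] scene [0.635  0.0747 0.049 ]
red [346.9 182.5] [ 7.3 12.3]
red [357.4 297.3] [36.7 44.5]
  tri [ 0.6449 -0.027   0.0547] top@.049 [ 0.6471 -0.0266  0.049 ] scene [ 0.6428 -0.024   0.049 ]
white [396.2 180.8] [37.2 38.4]
white [333.4 343.2] [43.2 49.1]
  tri [ 0.6503 -0.1226  0.0476] top@.049 [ 0.6499 -0.1224  0.049 ] scene [ 0.6505 -0.1233  0.049 ]
green [477.7 283. ] 18.0 (460, 267, 36, 30)
green [178.7 354.3] 29.4 (154, 325, 46, 58)
scap [490.  277.8] 9.3 (481, 269, 19, 19)
scap [167.  328.5] 17.5 (153, 318, 29, 22)
amber [296. 293.] 13.0 (284, 280, 26, 26)
amber [286.5 221.2] 21.0 (274, 202, 24, 41)
ocap [295.3 290.9] 8.4 (287, 283, 17, 17)
ocap [282.2 199.3] 11.4 (273, 189, 21, 20)
jar [207. 292.] 31.1 (185, 270, 45, 45)
jar [329. 178.] 31.1 (307, 156, 45, 45)
pot [386.7 294.7] 13.8 (373, 282, 28, 26)
pot [235.5 283.5] 19.0 (220, 265, 30, 38)
```

View pics/a.png

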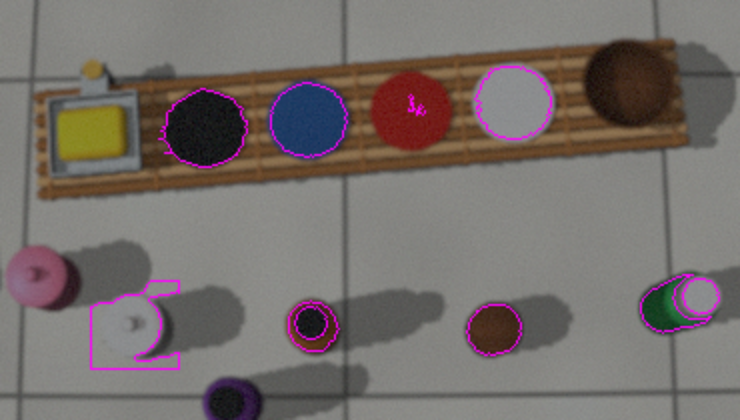

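View pics/b.png

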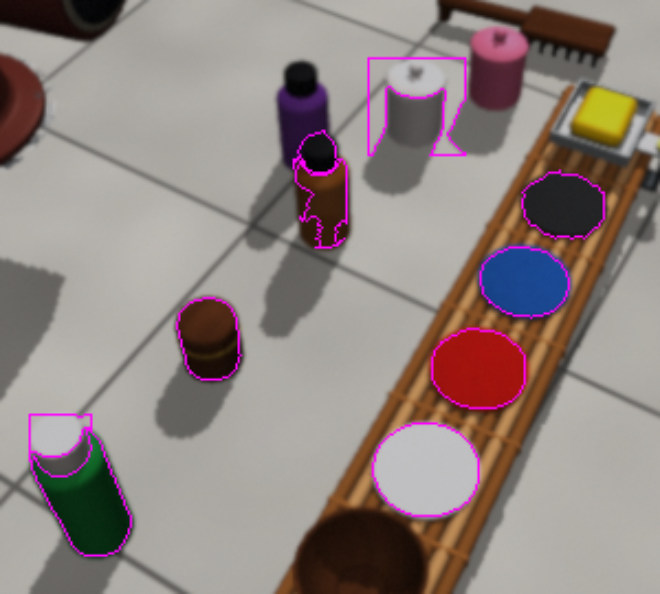

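Four coaster colours are outlined well. The red mask fails in the top view, but the row line covers it. The cap and knob tops are visible in both views, so I'll triangulate those.

```bash
python3 - <<'E'
from m import *
T,S=load('top0'),load('scene0')
for n,a,b,z in [('sh',(490.3,278.2),(167.3,326.4),.14),('oil',(295.3,290.9),(285,196),.112),('jar',(205.3,291.5),(328.6,162.7),.086),('pot',(386.7,294.2),(234.5,274.5),.06)]:
    print(n,tri([(T,a),(S,b)]).round(4),onz(T,a,z).round(4),onz(S,b,z).round(4))
C['amber']=((0,60,20),(22,255,255))
for n,c,p,r in [('sh','green',(178,355),32),('oil','amber',(287,223),22),('pot','pot',(235,285),22)]:
    q=blob(S,c,p,r)[:,0]; A=[]
    for u in q:
        o,x=ray(S,u);A.append(np.arctan2(x[1],x[0]))
    A=np.unwrap(A);A=(A.min()+A.max())/2
    print(n,'az line: normal dist of top estimate',)
    z,a={'sh':(.14,(490.3,278.2)),'oil':(.112,(295.3,290.9)),'pot':(.06,(386.7,294.2))}[n]
    X=onz(T,a,z)-o; nn=np.array([-np.sin(A),np.cos(A)]);print((X[:2]@nn).round(4),nn.round(2))
h=[cv2.resize(T['image'][262:322,177:237],(400,400),interpolation=2),cv2.resize(S['image'][150:210,300:360],(400,400),interpolation=2)]
cv2.imwrite('pics/c.png',cv2.convertScaleAbs(np.hstack(h),alpha=1.4))
E
```

```text
sh [ 0.4525 -0.2698  0.14  ] [ 0.451  -0.2715  0.14  ] [ 0.4542 -0.2682  0.14  ]
oil [0.4346 0.0699 0.1126] [0.4342 0.0696 0.112 ] [0.4346 0.0708 0.112 ]
jar [0.4361 0.2376 0.0766] [0.4354 0.2356 0.086 ] [0.4416 0.2275 0.086 ]
pot [ 0.4317 -0.0972  0.0543] [ 0.4305 -0.0975  0.06  ] [ 0.4358 -0.0994  0.06  ]
sh az line: normal dist of top estimate
0.0011 [-0.46 -0.89]
oil az line: normal dist of top estimate
0.0009 [-0.81 -0.58]
pot az line: normal dist of top estimate
-0.0002 [-0.69 -0.73]
```

View pics/c.png

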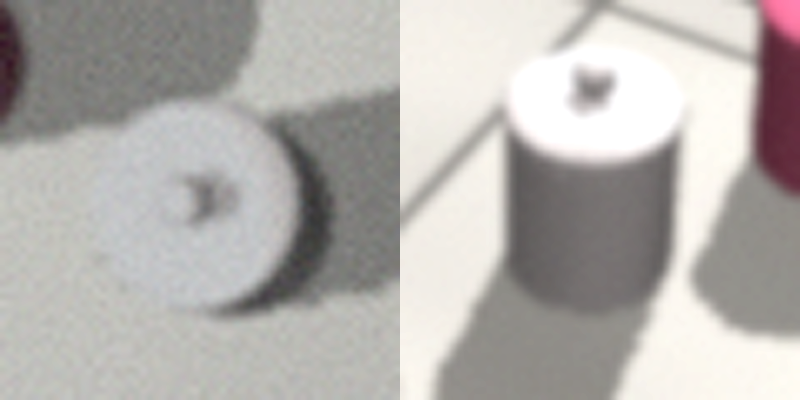

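The crop shows the jar lid disc at top px (206.2,292) and scene px (329.2,165.2).

```bash
python3 - <<'E'
from m import *
T,S=load('top0'),load('scene0')
a,b=(206.2,292.),(329.,165.2);print(tri([(T,a),(S,b)]).round(4),onz(T,a,.068).round(4),onz(S,b,.068).round(4))
from scipy.spatial.transform import Rotation as R
print(R.from_rotvec(ctrl.get_obs()['tool_rot']).as_matrix().round(3))
E
```

```text
[0.4363 0.2378 0.0694] [0.4357 0.2376 0.068 ] [0.4361 0.24   0.068 ]
[[ 0.943  0.331 -0.   ]
 [ 0.331 -0.943  0.002]
 [ 0.    -0.002 -1.   ]]
```

drive_tool --rows '[[[0, 0, 0], -0.14], [[0, 0, 0], -0.14], [[0, 0, 0], -0.14], [[0, 0, 0], -0.14], [[0, 0, 0], -0.14], [[0, 0, 0], -0.14], [[0, 0, 0], -0.14], [[0, 0, 0], -0.14], [[0, 0, 0], -0.113], [[0, 0, 0], 0]]' --jaw 0

```text
t: 1.1
tool_pos: [0.207, -0.5894, 0.3032]
tool_rot: [-2.221, -2.22, -0.001]
contact_force: [0.1, -0.1, 0.3]
opening: 0.0854
grip_force: 0.0
```

drive_tool --rows '[[[0.0354, 0.0272, 0], 0], [[0.0354, 0.0272, 0], 0], [[0.0354, 0.0272, 0], 0], [[0.0354, 0.0272, 0], 0], [[0.0354, 0.0272, 0], 0], [[0.0354, 0.0272, 0], 0], [[0.0354, 0.0272, 0], 0], [[0.0354, 0.0272, 0], 0], [[0.0354, 0.0272, 0], 0], [[0, 0, 0], 0]]'

```text
t: 2.1
tool_pos: [0.454, -0.2673, 0.3037]
tool_rot: [-2.217, -2.225, -0.002]
contact_force: [-0.0, -0.3, 0.6]
opening: 0.0852
grip_force: 0.0
```

drive_tool --rows '[[[-0.003, -0.002, 0], 0], [[0, 0, 0], 0], [[0, 0, 0.03], 0], [[0, 0, 0.03], 0], [[0, 0, 0.03], 0], [[0, 0, 0.025], 0], [[0, 0, 0.02], 0], [[0, 0, 0.012], 0], [[0, 0, 0.007], 0], [[0, 0, 0], 0]]'

```text
t: 3.1
tool_pos: [0.4493, -0.2745, 0.1493]
tool_rot: [-2.222, -2.219, 0.0]
contact_force: [-0.7, 0.8, 0.9]
opening: 0.0855
grip_force: 0.0
```

```bash
python3 -c "
from h import *
d=cap('scene','s1');cv2.imwrite('pics/s1c.png',cv2.resize(d['image'][220:420,60:300],None,fx=2.5,fy=2.5));print(ctrl.get_obs()['tool_pos'],ctrl.get_obs()['contact_force'])"
```

```text
[ 0.4498686  -0.27470118  0.15030737] [ 0.43215597 -0.2592572  -0.383484  ]
```

View pics/s1c.png

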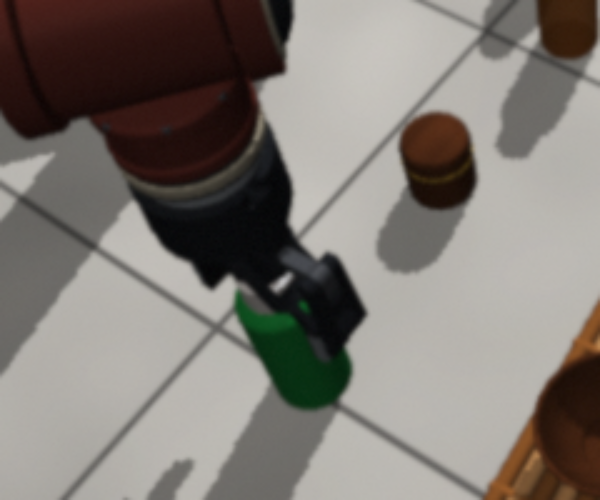

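The gripper straddles the bottle with a finger on each side in x, and the bottle is still standing at about crop px (300,350). I'll correct by a few mm and close.

drive_tool --rows '[[[0.003, 0.002, 0], 0], [[0, 0, 0], 0], [[0, 0, 0], 0]]'

```text
t: 3.45
tool_pos: [0.4524, -0.2712, 0.1508]
tool_rot: [2.22, 2.221, 0.0]
contact_force: [-0.4, -0.9, 0.2]
opening: 0.0857
grip_force: 0.0
```

drive_tool --rows '[[[0, 0, 0], 0], [[0, 0, 0], 0], [[0, 0, 0], 0], [[0, 0, 0], 0], [[0, 0, 0], 0], [[0, 0, 0], 0], [[0, 0, 0], 0], [[0, 0, 0], 0], [[0, 0, 0], 0], [[0, 0, 0], 0]]' --jaw 1 --grip_force 35

```text
t: 4.45
tool_pos: [0.4522, -0.2712, 0.1503]
tool_rot: [2.221, 2.221, 0.0]
contact_force: [1.2, -0.7, 4.1]
opening: 0.0507
grip_force: 37.2
```

drive_tool --rows '[[[0, 0, -0.01], 0], [[0, 0, -0.025], 0], [[0, 0, -0.03], 0], [[0, 0, -0.025], 0], [[0, 0, -0.01], 0], [[0.015, 0.006, 0], 0], [[0.03, 0.012, 0], 0], [[0.035, 0.014, 0], 0], [[0.035, 0.014, 0], 0], [[0.035, 0.014, 0], 0]]'

```text
t: 5.45
tool_pos: [0.5111, -0.1185, 0.2472]
tool_rot: [-2.218, -2.218, 0.003]
contact_force: [-0.1, -0.6, -2.1]
opening: 0.0511
grip_force: 37.2
```

drive_tool --rows '[[[0.035, 0.014, 0], 0], [[0.035, 0.014, 0], 0], [[0.035, 0.014, 0], 0], [[0.035, 0.014, 0], 0], [[0.035, 0.014, 0], 0], [[0.035, 0.014, 0], 0], [[0.035, 0.01, 0], 0], [[0.03, 0.007, 0], 0], [[0.021, 0.003, 0], 0], [[0, 0, 0], 0]]'

```text
t: 6.45
tool_pos: [0.6144, 0.1781, 0.2468]
tool_rot: [-2.215, -2.223, 0.005]
contact_force: [-0.5, 0.5, -2.6]
opening: 0.0508
grip_force: 37.2
```

drive_tool --rows '[[[0, 0, 0], 0], [[0, 0, 0], 0], [[0, 0, 0], 0]]'

```text
t: 6.75
tool_pos: [0.6156, 0.1741, 0.2493]
tool_rot: [-2.222, -2.22, 0.002]
contact_force: [0.2, 0.5, -2.8]
opening: 0.0506
grip_force: 37.2
```

drive_tool --rows '[[[0.001, 0.0105, 0], 0], [[0, 0, 0.015], 0], [[0, 0, 0.015], 0], [[0, 0, 0.005], 0], [[0, 0, 0], 0], [[0, 0, 0], 0], [[0, 0, 0], 0]]'

```text
t: 7.45
tool_pos: [0.6267, 0.1761, 0.2157]
tool_rot: [2.221, 2.221, 0.002]
contact_force: [-1.7, 0.5, -1.8]
opening: 0.0504
grip_force: 37.3
```

```bash
python3 -c "
from m import *
d=cap('scene','s2');o=ctrl.get_obs();print(o['tool_pos'])
p=proj(d,[o['tool_pos']-[0,0,.09]])[0].astype(int);print(p)
cv2.imwrite('pics/s2c.png',cv2.resize(d['image'][p[1]-90:p[1]+90,p[0]-120:p[0]+120],None,fx=3,fy=3))
"
```

```text
[0.626775   0.17605414 0.21580028]
[401 194]
```

View pics/s2c.png

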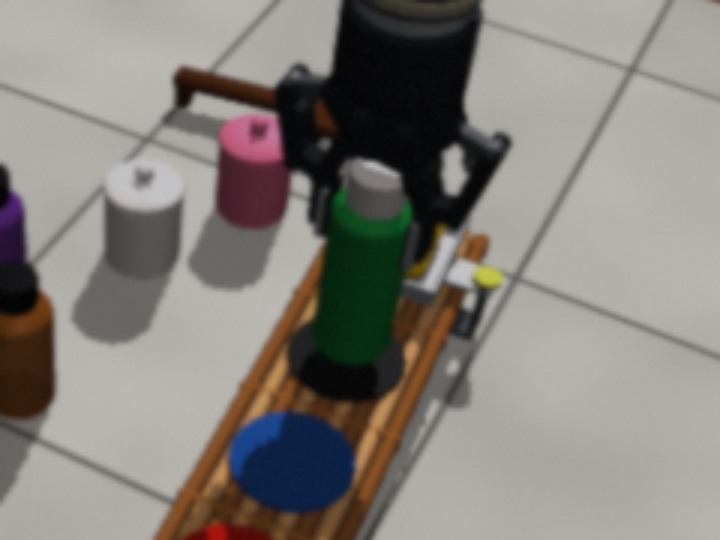

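The bottle hangs upright over the black coaster (crop px 347,355), roughly centred. I'll check this with numbers.

```bash
cat >> m.py <<'E'
def axis(d,c,p,r,top,h,tgt):
    """signed offset (m, world xy vector along view-normal) of silhouette axis line from tgt"""
    q=blob(d,c,p,r)[:,0];A=[]
    for u in q:
        o,x=ray(d,u);A.append(np.arctan2(x[1],x[0]))
    A=np.unwrap(A);A=(A.min()+A.max())/2;n=np.array([-np.sin(A),np.cos(A)])
    return (n*((o[:2]-np.array(tgt))@n)).round(4),cv2.boundingRect(q)
E
python3 -c "
from m import *
d=load('s2');print(axis(d,'green',(401,190),34,0,0,(.6262,.1752)))
q=blob(d,'green',(401,190),34)[:,0];b=q[q[:,1].argmax()];print(b)
"
```

```text
(array([-0.0002, -0.    ]), (385, 167, 35, 58))
[392 224]
```

drive_tool --rows '[[[0, 0, 0.006], 0], [[0, 0, 0.004], 0], [[0, 0, 0.002], 0], [[0, 0, 0.002], 0], [[0, 0, 0.0015], 0], [[0, 0, 0], 0], [[0, 0, 0], 0], [[0, 0, 0], 0]]'

```text
t: 8.3
tool_pos: [0.6265, 0.176, 0.1994]
tool_rot: [2.221, 2.221, 0.0]
contact_force: [-0.4, 0.2, -1.5]
opening: 0.0507
grip_force: 37.3
```

drive_tool --rows '[[[0, 0, 0.001], 0], [[0, 0, 0], 0], [[0, 0, 0], 0]]'

```text
t: 8.6
tool_pos: [0.6266, 0.176, 0.1993]
tool_rot: [2.221, 2.221, 0.001]
contact_force: [-3.3, 0.5, 3.3]
opening: 0.0508
grip_force: 37.7
```

```bash
python3 -c "
from m import *
d=cap('scene','s3')
q=blob(d,'green',(401,190),36)[:,0];m=q[:,1].max();b=q[q[:,1]==m].mean(0);print(b)
o,_=ray(d,b);u=o[:2]-[.6262,.1752];u/=np.linalg.norm(u);P=onz(d,b+[0,.5],.049);print(P,P[:2]-u*.026)
"
```

```text
[396.5 226. ]
[0.6323119 0.1658366 0.049    ] [0.62506989 0.19080764]
```

```bash
python3 -c "
from m import *
for n,z in(('s2',.0655),('s3',.049)):
  d=load(n);C['green']=((45,90,14),(85,255,255))
  q=blob(d,'green',(401,200),46)[:,0];m=q[:,1].max();b=q[q[:,1]==m].mean(0);print(b)
  o,_=ray(d,b);u=o[:2]-[.6262,.1752];u/=np.linalg.norm(u);P=onz(d,b+[0,.5],z);print(P,P[:2]-u*.026)
"
```

```text
[400. 226.]
[0.64251885 0.15405151 0.0655    ] [0.63527684 0.17902256]
[397. 231.]
[0.63865575 0.15401945 0.049     ] [0.63141374 0.1789905 ]
```

drive_tool --rows '[[[0, 0, 0], 0], [[0, 0, 0], 0], [[0, 0, 0], 0], [[0, 0, 0], 0], [[0, 0, 0], 0], [[0, 0, -0.01], 0], [[0, 0, -0.03], 0], [[0, 0, -0.03], 0], [[0, 0, -0.03], 0], [[0, 0, -0.01], 0]]' --jaw 0

```text
t: 9.65
tool_pos: [0.6278, 0.1762, 0.3139]
tool_rot: [2.218, 2.218, 0.01]
contact_force: [0.6, 1.0, 0.3]
opening: 0.0852
grip_force: 0.0
```

drive_tool --rows '[[[-0.01, -0.018, 0], 0], [[-0.02, -0.037, 0], 0], [[-0.02, -0.037, 0], 0], [[-0.02, -0.037, 0.01], 0], [[-0.02, -0.037, 0.03], 0], [[-0.016, -0.027, 0.03], 0], [[0, 0, 0.03], 0], [[0, 0, 0], 0], [[0, 0, 0], 0], [[0, 0, 0], 0]]'

```text
t: 10.65
tool_pos: [0.436, 0.0708, 0.2115]
tool_rot: [2.219, 2.22, 0.003]
contact_force: [0.8, 0.4, 0.0]
opening: 0.0857
grip_force: 0.0
```

```bash
python3 -c "
from m import *
d=cap('top','t4');s=cap('scene','s4');print(ctrl.get_obs()['tool_pos'])
v=np.hstack([cv2.resize(d['image'][140:320,160:360],None,fx=2,fy=2),cv2.resize(s['image'][130:310,240:440],None,fx=2,fy=2)]);cv2.imwrite('pics/v4.png',v)
q=blob(d,'scap',(240,185),26);f=cv2.minEnclosingCircle(q);print(f,onz(d,f[0],.189))
"
```

```text
[0.43606615 0.07079795 0.21148715]
((240.0, 162.25), 26.202436447143555) [0.64860437 0.16081357 0.189     ]
```

View pics/v4.png

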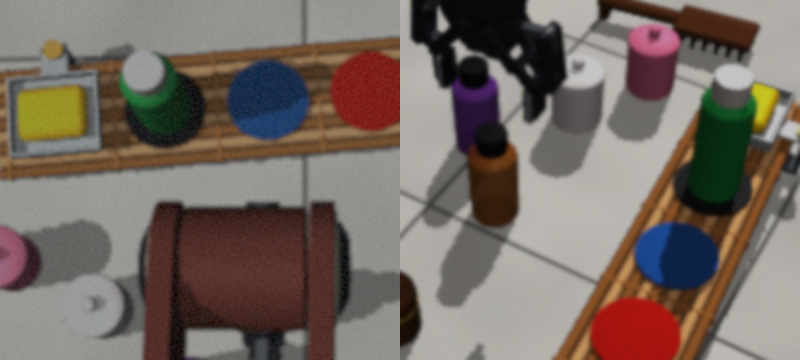

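The shampoo bottle stands on black, with its cap at top px (232,176.3). The gripper is above the oil bottle.

drive_tool --rows '[[[-0.001, -0.002, 0.015], 0], [[0, 0, 0.025], 0], [[0, 0, 0.025], 0], [[0, 0, 0.015], 0], [[0, 0, 0.01], 0], [[0, 0, 0.0045], 0], [[0, 0, 0], 0], [[0, 0, 0], 0], [[0, 0, 0], 0]]'

```text
t: 11.65
tool_pos: [0.4334, 0.0696, 0.1159]
tool_rot: [2.22, 2.22, 0.002]
contact_force: [-0.3, 0.2, -0.7]
opening: 0.0852
grip_force: 0.0
```

```bash
python3 -c "
from m import *
d=load('t4');print(onz(d,(231.8,176.3),.189)); print(tri([(d,(231.8,176.3)),(load('s4'),(240+733/2,130+80/2))]))
"
```

```text
[0.6239274  0.17435652 0.189     ]
[0.76328956 0.16577745 0.28240675]
```

drive_tool --rows '[[[0, 0, 0], 0], [[0, 0, 0], 0], [[0, 0, 0], 0], [[0, 0, 0], 0], [[0, 0, 0], 0], [[0, 0, 0], 0], [[0, 0, 0], 0], [[0, 0, 0], 0], [[0, 0, 0], 0]]' --jaw 1

```text
t: 12.55
tool_pos: [0.4333, 0.0696, 0.1156]
tool_rot: [2.221, 2.221, 0.002]
contact_force: [0.8, -0.1, 5.3]
opening: 0.0495
grip_force: 36.3
```

drive_tool --rows '[[[0, 0, -0.01], 0], [[0, 0, -0.025], 0], [[0, 0, -0.025], 0], [[0, 0, -0.02], 0], [[0, 0.01, -0.01], 0], [[0, 0.025, 0], 0], [[0.002, 0.035, 0], 0], [[0.002, 0.035, 0], 0], [[0.002, 0.035, 0], 0], [[0, 0.03, 0], 0]]'

```text
t: 13.55
tool_pos: [0.603, 0.0758, 0.2034]
tool_rot: [-2.219, -2.22, 0.004]
contact_force: [0.3, -0.8, -1.7]
opening: 0.0492
grip_force: 36.8
```

drive_tool --rows '[[[0, 0.02, 0], 0], [[0, 0.011, 0], 0], [[0, 0, 0], 0], [[0, 0, 0], 0], [[0, 0, 0], 0], [[0, 0, 0], 0]]'

```text
t: 14.15
tool_pos: [0.6328, 0.0757, 0.2049]
tool_rot: [-2.221, -2.221, 0.001]
contact_force: [0.1, 0.7, -2.7]
opening: 0.0492
grip_force: 36.8
```

Down 40 mm: .2049 → .1646.

drive_tool --rows '[[[0, 0.0012, 0.01], 0], [[0, 0, 0.012], 0], [[0, 0, 0.008], 0], [[0, 0, 0.004], 0], [[0, 0, 0.002], 0], [[0, 0, 0.002], 0], [[0, 0, 0.0015], 0], [[0, 0, 0.001], 0], [[0, 0, 0], 0], [[0, 0, 0], 0]]'

```text
t: 15.15
tool_pos: [0.635, 0.0756, 0.1647]
tool_rot: [2.221, 2.221, 0.001]
contact_force: [-0.6, -0.5, -1.7]
opening: 0.0493
grip_force: 36.8
```

drive_tool --rows '[[[0, 0, 0.001], 0], [[0, 0, 0], 0], [[0, 0, 0], 0]]'

```text
t: 15.45
tool_pos: [0.6352, 0.0756, 0.1646]
tool_rot: [2.221, 2.221, 0.001]
contact_force: [-2.7, -0.3, 5.0]
opening: 0.0492
grip_force: 36.7
```

drive_tool --rows '[[[0, 0, 0], 0], [[0, 0, 0], 0], [[0, 0, 0], 0], [[0, 0, 0], 0], [[0, 0, 0], 0], [[0, 0, -0.01], 0], [[0, 0, -0.03], 0], [[0, 0, -0.035], 0], [[0, 0, -0.035], 0], [[0, -0.01, -0.02], 0]]' --jaw 0

```text
t: 16.45
tool_pos: [0.6263, 0.0755, 0.2984]
tool_rot: [2.218, 2.218, 0.007]
contact_force: [0.6, -0.5, 0.1]
opening: 0.0854
grip_force: 0.0
```

drive_tool --rows '[[[0, -0.03, 0], 0], [[0.015, -0.04, 0], 0], [[0.03, -0.035, 0], 0], [[0.035, -0.03, 0.02], 0], [[0.035, -0.03, 0.03], 0], [[0.03, -0.02, 0.03], 0], [[0.017, -0.004, 0.03], 0], [[0, 0, 0], 0], [[0, 0, 0], 0], [[0, 0, 0], 0]]'

```text
t: 17.45
tool_pos: [0.4402, 0.234, 0.1885]
tool_rot: [2.221, 2.219, 0.005]
contact_force: [-0.2, -0.0, -0.1]
opening: 0.0852
grip_force: 0.0
```

```bash
python3 -c "
from m import *
d=cap('top','t5');s=cap('scene','s5');print(ctrl.get_obs()['tool_pos'])
v=np.hstack([cv2.resize(d['image'][140:320,170:370],None,fx=2,fy=2),cv2.resize(s['image'][130:310,240:440],None,fx=2,fy=2)]);cv2.imwrite('pics/v5.png',v)
f=cv2.minEnclosingCircle(blob(d,'ocap',(291,185),22));print(f,onz(d,f[0],.161))
"
```

```text
[0.44032089 0.23384941 0.18845677]
((290.2950744628906, 174.93443298339844), 9.224608421325684) [0.63279093 0.0761836  0.161     ]
```

View pics/v5.png

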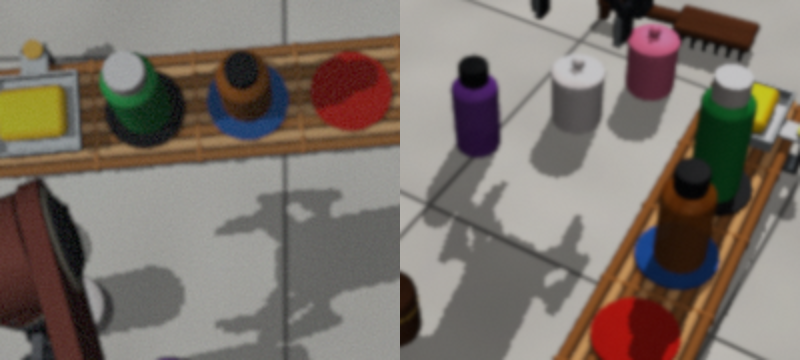

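The oil bottle is on blue, 1.5 mm off centre. Going down on the jar.

drive_tool --rows '[[[0.004, -0.004, 0.015], 0], [[0, 0, 0.025], 0], [[0, 0, 0.025], 0], [[0, 0, 0.015], 0], [[0, 0, 0.01], 0], [[0, 0, 0.0045], 0], [[0, 0, 0], 0], [[0, 0, 0], 0], [[0, 0, 0], 0]]'

```text
t: 18.45
tool_pos: [0.4354, 0.2385, 0.0927]
tool_rot: [2.221, 2.221, 0.003]
contact_force: [0.5, 0.8, -0.1]
opening: 0.0853
grip_force: 0.0
```

drive_tool --rows '[[[0, 0, 0], 0], [[0, 0, 0], 0], [[0, 0, 0], 0], [[0, 0, 0], 0], [[0, 0, 0], 0], [[0, 0, 0], 0], [[0, 0, 0], 0], [[0, 0, 0], 0], [[0, 0, 0], 0]]' --jaw 1

```text
t: 19.35
tool_pos: [0.4354, 0.2384, 0.0927]
tool_rot: [2.221, 2.221, 0.002]
contact_force: [0.1, 0.2, 7.0]
opening: 0.057
grip_force: 38.2
```

drive_tool --rows '[[[0, 0, -0.01], 0], [[0, 0, -0.025], 0], [[0, 0, -0.035], 0], [[0, 0, -0.035], 0], [[-0.01, 0, -0.025], 0], [[-0.03, 0, 0], 0], [[-0.04, 0, 0], 0], [[-0.04, 0, 0], 0], [[-0.04, 0, 0], 0], [[-0.04, 0, 0], 0]]'

```text
t: 20.35
tool_pos: [0.4335, 0.037, 0.2209]
tool_rot: [-2.22, -2.221, 0.001]
contact_force: [0.3, 0.1, -1.9]
opening: 0.0569
grip_force: 38.2
```

drive_tool --rows '[[[-0.035, 0.01, 0], 0], [[-0.02, 0.025, 0], 0], [[-0.0065, 0.035, 0], 0], [[0, 0.035, 0], 0], [[0, 0.035, 0], 0], [[0, 0.035, 0], 0], [[0, 0.02, 0], 0], [[0, 0.0115, 0], 0], [[0, 0, 0], 0], [[0, 0, 0], 0]]'

```text
t: 21.35
tool_pos: [0.6402, -0.0231, 0.221]
tool_rot: [-2.22, -2.22, 0.002]
contact_force: [-0.2, 0.9, -2.2]
opening: 0.057
grip_force: 38.4
```

drive_tool --rows '[[[0, 0, 0], 0], [[0, 0, 0], 0], [[0, 0, 0], 0]]'

```text
t: 21.65
tool_pos: [0.6407, -0.0232, 0.2219]
tool_rot: [2.222, 2.221, 0.0]
contact_force: [0.5, -0.0, -3.0]
opening: 0.0568
grip_force: 38.4
```

Descend .2219 → .1417, nearly all of 80 mm.

drive_tool --rows '[[[0, 0.001, 0.015], 0], [[0, 0, 0.02], 0], [[0, 0, 0.02], 0], [[0, 0, 0.012], 0], [[0, 0, 0.006], 0], [[0, 0, 0.003], 0], [[0, 0, 0.002], 0], [[0, 0, 0.001], 0], [[0, 0, 0], 0], [[0, 0, 0], 0]]'

```text
t: 22.65
tool_pos: [0.6425, -0.0233, 0.1434]
tool_rot: [2.221, 2.221, 0.001]
contact_force: [-0.1, 0.2, -2.7]
opening: 0.057
grip_force: 38.5
```

drive_tool --rows '[[[0, 0, 0.001], 0], [[0, 0, 0], 0], [[0, 0, 0], 0]]'

```text
t: 22.95
tool_pos: [0.6422, -0.0233, 0.1417]
tool_rot: [2.221, 2.221, 0.0]
contact_force: [-0.4, -0.4, -1.8]
opening: 0.0572
grip_force: 38.5
```

drive_tool --rows '[[[0, 0, 0.001], 0], [[0, 0, 0], 0], [[0, 0, 0], 0]]'

```text
t: 23.25
tool_pos: [0.6423, -0.0233, 0.1417]
tool_rot: [2.221, 2.222, -0.0]
contact_force: [-4.9, -0.8, 5.1]
opening: 0.0569
grip_force: 39.0
```

drive_tool --rows '[[[0, 0, 0], 0], [[0, 0, 0], 0], [[0, 0, 0], 0], [[0, 0, 0], 0], [[0, 0, 0], 0], [[0, 0, -0.01], 0], [[0, 0, -0.03], 0], [[0, 0, -0.035], 0], [[0, 0, -0.025], 0], [[0, -0.01, 0], 0]]' --jaw 0

```text
t: 24.25
tool_pos: [0.635, -0.0236, 0.2474]
tool_rot: [2.215, 2.215, 0.01]
contact_force: [0.7, -0.8, 1.1]
opening: 0.0855
grip_force: 0.0
```

drive_tool --rows '[[[-0.01, -0.025, 0], 0], [[-0.01, -0.035, 0], 0], [[-0.015, -0.035, 0], 0], [[-0.015, -0.035, 0], 0], [[-0.015, -0.035, 0.02], 0], [[-0.007, -0.025, 0.03], 0], [[-0.003, -0.011, 0.025], 0], [[0, 0, 0], 0], [[0, 0, 0], 0], [[0, 0, 0], 0]]'

```text
t: 25.25
tool_pos: [0.4326, -0.0985, 0.1675]
tool_rot: [2.219, 2.22, 0.002]
contact_force: [-0.5, -0.1, 0.7]
opening: 0.0853
grip_force: 0.0
```

```bash
python3 -c "
from m import *
d=cap('top','t6');s=cap('scene','s6');print(ctrl.get_obs()['tool_pos'])
v=np.hstack([cv2.resize(d['image'][140:320,230:430],None,fx=2,fy=2),cv2.resize(s['image'][190:370,200:400],None,fx=2,fy=2)]);cv2.imwrite('pics/v6.png',v)
"
```

```text
[ 0.43273769 -0.09846517  0.16757421]
```

View pics/v6.png

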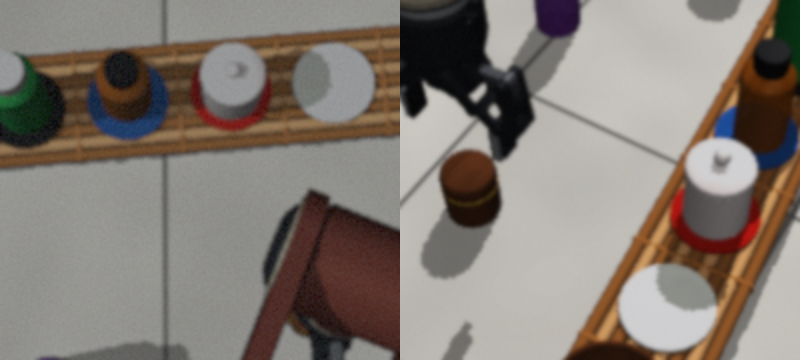

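The jar sits on red with its lid at top px (346,178). Now the pot.

drive_tool --rows '[[[0.0005, -0.0015, 0.015], 0], [[0, 0, 0.02], 0], [[0, 0, 0.02], 0], [[0, 0, 0.015], 0], [[0, 0, 0.01], 0], [[0, 0, 0.0045], 0], [[0, 0, 0], 0], [[0, 0, 0], 0], [[0, 0, 0], 0]]'

```text
t: 26.25
tool_pos: [0.4304, -0.098, 0.0822]
tool_rot: [2.22, 2.22, 0.001]
contact_force: [-0.4, -0.5, -0.3]
opening: 0.0854
grip_force: 0.0
```

drive_tool --rows '[[[0, 0, 0], 0], [[0, 0, 0], 0], [[0, 0, 0], 0], [[0, 0, 0], 0], [[0, 0, 0], 0], [[0, 0, 0], 0], [[0, 0, 0], 0], [[0, 0, 0], 0], [[0, 0, 0], 0]]' --jaw 1 --grip_force 30

```text
t: 27.15
tool_pos: [0.4303, -0.098, 0.0819]
tool_rot: [2.221, 2.221, 0.001]
contact_force: [0.2, 0.4, 6.1]
opening: 0.0501
grip_force: 32.1
```

drive_tool --rows '[[[0, 0, -0.01], 0], [[0, 0, -0.025], 0], [[0, 0, -0.035], 0], [[0, 0, -0.03], 0], [[0, 0.01, -0.01], 0], [[-0.005, 0.025, 0], 0], [[-0.005, 0.035, 0], 0], [[-0.005, 0.035, 0], 0], [[-0.005, 0.035, 0], 0], [[-0.0047, 0.035, 0], 0]]'

```text
t: 28.15
tool_pos: [0.6058, -0.1223, 0.189]
tool_rot: [-2.22, -2.22, 0.002]
contact_force: [-0.1, -0.1, -0.6]
opening: 0.05
grip_force: 31.6
```

drive_tool --rows '[[[0, 0.025, 0], 0], [[0, 0.0145, 0], 0], [[0, 0.005, 0], 0], [[0, 0, 0], 0], [[0, 0, 0], 0], [[0, 0, 0], 0], [[0, 0, 0], 0]]'

```text
t: 28.85
tool_pos: [0.6486, -0.1225, 0.1913]
tool_rot: [-2.222, -2.221, 0.0]
contact_force: [-0.2, -0.1, -0.4]
opening: 0.0505
grip_force: 31.6
```

Target z .1309, so 60 mm down.

drive_tool --rows '[[[0, 0.0005, 0.012], 0], [[0, 0, 0.018], 0], [[0, 0, 0.014], 0], [[0, 0, 0.008], 0], [[0, 0, 0.004], 0], [[0, 0, 0.002], 0], [[0, 0, 0.001], 0], [[0, 0, 0.001], 0], [[0, 0, 0], 0], [[0, 0, 0], 0]]'

```text
t: 29.85
tool_pos: [0.6499, -0.1225, 0.1317]
tool_rot: [2.221, 2.221, 0.001]
contact_force: [-1.0, -0.2, -1.2]
opening: 0.0502
grip_force: 31.6
```

drive_tool --rows '[[[0, 0, 0.001], 0], [[0, 0, 0], 0], [[0, 0, 0], 0]]'

```text
t: 30.15
tool_pos: [0.65, -0.1226, 0.1309]
tool_rot: [2.221, 2.221, 0.001]
contact_force: [-0.2, 0.2, 2.0]
opening: 0.0504
grip_force: 31.9
```

Contact. Release, rise and back off.

drive_tool --rows '[[[0, 0, 0], 0], [[0, 0, 0], 0], [[0, 0, 0], 0], [[0, 0, 0], 0], [[0, 0, 0], 0], [[0, 0, -0.01], 0], [[0, 0, -0.03], 0], [[0, 0, -0.03], 0], [[0, 0, -0.03], 0], [[0, 0, -0.02], 0]]' --jaw 0

```text
t: 31.15
tool_pos: [0.6505, -0.1227, 0.2542]
tool_rot: [2.219, 2.219, 0.003]
contact_force: [0.0, -0.4, -0.7]
opening: 0.085
grip_force: 0.0
```

drive_tool --rows '[[[0, -0.02, 0], 0], [[-0.02, -0.03, 0], 0], [[-0.03, -0.035, 0], 0], [[-0.03, -0.035, 0], 0], [[-0.03, -0.035, 0], 0], [[-0.03, -0.035, 0], 0], [[-0.02, -0.02, 0], 0], [[0, 0, 0], 0], [[0, 0, 0], 0], [[0, 0, 0], 0]]'

```text
t: 32.15
tool_pos: [0.4404, -0.282, 0.2507]
tool_rot: [2.22, 2.222, 0.001]
contact_force: [0.3, -0.5, -0.1]
opening: 0.0854
grip_force: 0.0
```

```bash
python3 -c "
from m import *
d=cap('top','t7');s=cap('scene','s7')
v=np.hstack([cv2.resize(d['image'][130:260,160:480],None,fx=2.4,fy=2.4)]);cv2.imwrite('pics/v7.png',v)
C['pot']=((0,70,15),(18,255,90))
f=cv2.fitEllipse(blob(d,'pot',(398,178),17));print(f,onz(d,f[0],.109));print(onz(d,(346,178.5),.117))
cv2.imwrite('pics/s7c.png',s['image'])
"
```

```text
((400.0915222167969, 175.8251190185547), (25.24893569946289, 32.86574935913086), 36.95755386352539) [ 0.64375244 -0.12234449  0.109     ]
[ 0.63714399 -0.02257112  0.117     ]
```

View pics/v7.png

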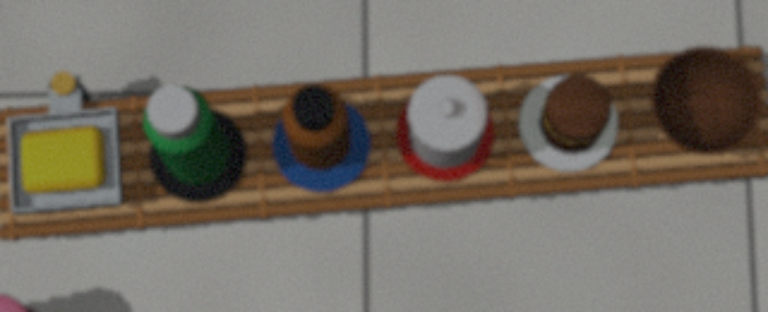

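View pics/s7c.png

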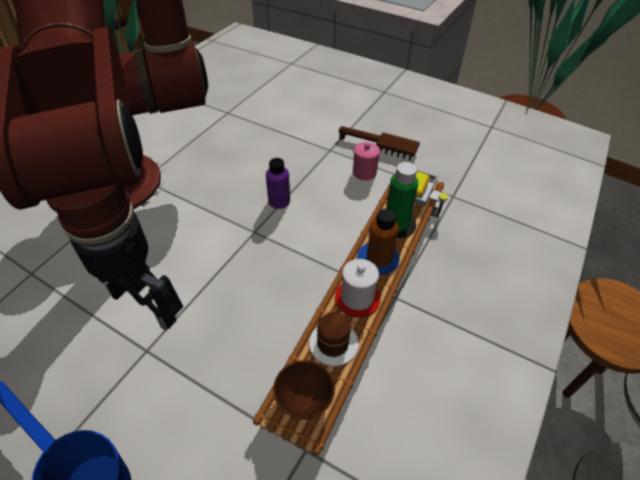

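All four stand upright in the right order. Shampoo is on black next to the soap, then oil on blue, jar on red and pot on white (top px about 401,174). The bowl is unmoved and the arm is clear.

```bash
python3 -c "
from h import *
print(ctrl.finish_job())"
```

```text
the job is handed in; nothing more can be done
None
```

The job is handed in at about 32 s of the 106 s: from the soap holder outwards, shampoo, oil, jar and pot stand upright on their own coasters, each within about 2–4 mm of the middle as measured in the images, and the bowl was left alone.

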